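Press the tin's lid home and ease the lever back

TASK

The small steel tin's lid is sticking up. Stand the tin upright in the middle of the lever press's round bed, use the lever to push its lid in flush with the rim without crushing the tin, then let the spring-loaded lever come back all the way up slowly, never snapping, and let go of it with the tin still on the bed. Leave the jar, the cups, the coaster and the wide tin where they stand.

Things in the scene. Friction and masses are not known exactly. Their poses are not given: they have to be found in the camera images.
- tin_center (a point): Small upright cylindrical steel tin, 60 mm across, 90 mm tall to its rim, about 0.4 kg; this is its centre, 45 mm above its underside; z up its axis. In its top sits a press-in lid, 42 mm across, that stands up to 8 mm proud of the rim. It stands on the worktop to one side of the press; a jar of about the same width stands to the other side (which side varies).
- tin_lid (a joint): How far the tin's lid has been pushed down, m: 0 = 8 mm proud of the rim, 0.008 = flush with the rim. It moves stiffly (about 10 N) and stays where it is left.
- press_bed (a point): Centre of the top face of the round steel bed (72 mm across, 20 mm above the worktop) of a grey lever press fixed to the worktop. z up; x points from the bed to the upright column behind it, whose face is 88 mm from here. The base plate, 14 mm high, reaches 60 mm to the front and to each side.
- lever_hinge (a point): The lever's hinge on top of the press column: 100 mm behind (along the press's x) and 105 mm above the bed centre. The hinge axis is level and runs along the press's y.
- lever_grip (a point): Centre of the black round cross grip (24 mm thick, 110 mm wide along the press's y) at the free end of the 20 mm wide steel lever, 220 mm from the hinge. At rest the lever slopes up and forward 55 degrees above level: the grip hangs over the bed, 285 mm above it, in the way of a tool coming straight down; reach the bed from the front (away from the column) with a tilted tool.
- presser_bar (a point): Axis of the round steel presser bar, 28 mm thick and 70 mm wide (wider than the tin), fixed across the lever 100 mm from the hinge. It comes down on the middle of the bed. With the lever level its underside is 91 mm above the bed, about flush with the rim of a tin standing there: pushed on, it bears on the rim and the lever stops hard.
- lever (a joint): Lever angle, rad: 0 = up at rest against its stop; grows as the grip is pushed down; about 0.97 when the presser bar rests on the rim of the tin on the bed (end stop 1.08). A spring always drives it back up: about 2 N at the grip to start, 6 N when level, and 5 N more while the lid is moving. Let go, it snaps up.
- jar: Glass jar with a steel cap, 62 mm across, 130 mm tall. It is a bystander. Its origin is the centre of its underside.
- cups: Three orange plastic cups nested in a stack, 74 mm across, 126 mm tall. It is a bystander. Its origin is the centre of its underside.
- flat_tin: Wide, low, closed steel tin, 123 mm across, 58 mm tall. It is a bystander. Its origin is the centre of its underside.
- coaster: Round wooden coaster, 96 mm across, 10 mm thick, lying flat. It is a bystander. Its origin is the centre of its underside.
There are look-alikes about, which are no part of the job. Leave any black, blue or green look-alike of the part that bears tin_center alone.

How it is judged:
By the outcome, as a careful person would: the job done as asked, in the order asked, and still so for the second after the job is handed in, with the robot touching nothing.
It also fails if it takes over 72 s, if anything falls off the work surface, if the arm or the gripper's body presses on something with over 40 N, if the wrist force passes 120 N, or if a joint passes its speed limit or range.

ROBOT

A 6-joint arm with a two-finger parallel gripper is mounted at the origin on the work surface. World frame = base frame: x ahead of the robot, y to its left, z up, the work surface at z = 0. Lengths are in m, angles in rad, forces in N, time in s.
With the tool pointing down it reaches from about 0.375 to 0.9 m from the base axis. Payload 3.1 kg.
Tool frame: the origin (TCP) lies where the fingers leave the gripper's body, on its centre line; the fingertips stand 70 mm ahead of it and the grasp point (between the pads) lies 51 mm ahead of it; z points along the fingers, y is the line along which they close (so a half turn about z gives the same grasp; the last joint's range is limited). The gripper opens to 87 mm and grips with 3 to 60 N. Pads are 19 mm wide; open, the fingers measure 117 mm over their backs; the gripper's body (75 mm by 190 mm) begins 51 mm behind the grasp point.
Start: joints at [-1.313, 0.527, 1.433, -0, 1.181, -0.178], TCP at [0.264, -0.567, 0.292] pointing down, gripper open.
Joint ranges: [-3.08, 3.08], [-0.75, 2.2], [0.22, 2.44], [-1.43, 4.57], [0, 2.65], [-2.85, 2.85]. Speed limits (rad/s): [2.79, 2.79, 3.14, 3.14, 3.14, 3.14].

INTERFACE

Orientations are given as a unit quaternion [x, y, z, w].
In Python, from rig import robot gives the robot as it stands.
- The arm moves only by the tool send_rows, never from a script. Its argument "deltas" is text: rows parted by semicolons, each of 7 numbers parted by spaces: the shift along the tool's x, y, z in mm, then the turn, a rotation vector about the tool's x, y, z in degrees, then the opening, from 0 (shut) to 1 (fully open). A call has 1 to 10 rows; each row shifts and turns the commanded pose from where the row before left it, along the tool's axes as they then stand; what a row does not reach is not made up. A row lasts 1/8 s, in which the tool goes at most 62.5 mm and 10.7 degrees, less where a joint would pass 70% of its speed; a pose out of reach is approached as far as the arm can. A call is refused whole if a number of a shift passes 62.5 or a number of a turn 10.7, either way. A call with a gripper value outside its range is refused whole. The fingers move at their own pace and stop on an object; "newtons" is the grip in N (left out, the last holds). Time passes only in rows, so rows that do not move let the fingers close. It gives the time, the measured TCP pose, the force, the opening and the grip force at its end, in the units of the state.
- robot.get_obs(): the state, without advancing time (a new reading comes with each control period).
- robot.camera(name): name is "scene" or "top" or "wrist"; returns a dict with "image" (480x640x3 uint8, red, green, blue), "depth" (480x640 float32, m along the optical axis (not along the pixel's ray), 0 where there is no reading), "fovy" (degrees; the focal length in pixels is half the picture's height over the tangent of half this angle, whatever the lens; pixels are square), "cx", "cy" (the principal point, pixels), "rvec" (rotation vector, rad) and "tvec" (3), from world to camera coordinates, as OpenCV has them. Camera axes: x right, y down, z forward; pixel columns grow to the right and rows downward; lengths in m; the calibration is good to about 2 mm. A picture is of the moment at which its call begins.
- robot.hand_in(): hands the job in; it is judged then, once.
Trained networks look in the newest picture that a camera, given by its name, has taken for a name from the list of things; names that differ only in an ending like _2 or _b are one class to them, and where a whole thing is asked for, a point or a joint stands for the part that bears it (a point fixed in the world has none). Each returns a list of dicts, best first, with "p" (0 to 1); they miss things now and then, are a little off and sometimes report something else, mostly with a low value. They report only what shows in the picture. A call takes as long as a camera call. They do not tell look-alikes from the thing itself.
- robot.find_in(camera, thing): "box" ([left, top, right, bottom] in pixels, round what is visible of it).
- robot.cut_out(camera, thing): "region" (480x640 bool, what is visible of it) and "box" ([left, top, right, bottom] in pixels, round what is visible of it).
The state is a dict: "time": time; "q": joint angles; "joint_velocities": joint speeds; "joint_torque": joint torques, N m; "position": TCP position; "tool_rot": TCP orientation; "ft_force": force on the tool from outside, world axes, zero at the start; "moment": the same for the moment, N m; "grip_width": finger opening in m; "grip_force": force on a finger pad.
Only numpy, scipy, OpenCV 4.12 (cv2) and the standard library are available. Lean on these libraries where they do the work, as an engineer would, in place of code of your own. Each camera call takes 0.05 s, during which the arm holds its last target. There are 200 camera calls.

## Working session

There is one attempt and no reset: what is moved stays moved. The work goes in short steps, Python scripts to look and compute and a tool call to move; the robot and the scene stay as the last step left them, time stands still between calls to the robot, and variables do not carry over. Pictures are saved under pics/ and viewed, at most 10 in all, crops included, and the job is handed in when it is done.

Besides the shell and the picture viewer there is one more tool, called after ">>>" as name(argument=value, ...) on one line, values as JSON. send_rows: Moves the arm, as the interface text tells. Its arguments: {"type":"object","properties":{"deltas":{"type":"string"},"newtons":{"type":"number"}},"required":["deltas"]}

```bash
mkdir -p pics; ls
cat > h.py <<'E'
import numpy as np, cv2
from scipy.spatial.transform import Rotation as R
from rig import robot
def cam(n):
    c=robot.camera(n); c['f']=240/np.tan(np.radians(c['fovy'])/2)
    c['R']=cv2.Rodrigues(np.array(c['rvec'],float))[0]; c['t']=np.array(c['tvec'],float).ravel(); return c
def pts(c,m):
    v,u=np.nonzero(m&(c['depth']>0)); d=c['depth'][v,u]
    p=np.stack([(u-c['cx'])/c['f']*d,(v-c['cy'])/c['f']*d,d],1)
    return (p-c['t'])@c['R']
def save(c,n): cv2.imwrite('pics/'+n,c['image'][:,:,::-1])
E
python3 - <<'E'
from h import *
for n in('scene','top'):
    c=cam(n); save(c,n+'0.png')
    for th in('tin_center','press_bed','lever_grip','presser_bar','jar','cups','flat_tin','coaster','lever'):
        try:
            for r in robot.cut_out(n,th)[:3]:
                p=pts(c,r['region'])
                print(n,th,round(r['p'],2),np.round(r['box']),np.round(np.median(p,0),3),np.round(np.percentile(p,2,0),3),np.round(np.percentile(p,98,0),3))
        except Exception as e: print(n,th,e)
o=robot.get_obs();print(o)
E
```

```text
pics
scene tin_center 0.98 [401. 261. 438. 311.] [0.564 0.213 0.083] [0.525 0.187 0.005] [0.577 0.243 0.099]
scene tin_center 0.98 [381. 180. 411. 224.] [0.34  0.169 0.069] [ 0.3    0.142 -0.001] [0.351 0.198 0.098]
scene tin_center 0.62 [413. 218. 453. 269.] [0.45  0.246 0.075] [0.41  0.221 0.   ] [0.461 0.276 0.097]
scene press_bed 0.65 [246. 194. 330. 387.] [ 0.657 -0.022  0.069] [ 0.55  -0.087  0.006] [0.748 0.033 0.315]
scene presser_bar 0.91 [262. 192. 330. 339.] [ 0.624 -0.026  0.221] [ 0.35  -0.084 -0.002] [0.713 0.028 0.316]
scene jar 0.84 [154. 198. 189. 259.] [ 0.483 -0.291  0.091] [ 0.441 -0.326  0.001] [ 0.495 -0.27   0.131]
scene jar 0.72 [424. 341. 498. 421.] [0.738 0.286 0.056] [0.674 0.232 0.007] [0.786 0.343 0.06 ]
scene cups 0.93 [124. 285. 174. 347.] [ 0.678 -0.28   0.089] [ 0.642 -0.314  0.006] [ 0.711 -0.245  0.125]
scene flat_tin 0.81 [424. 340. 497. 420.] [0.738 0.286 0.056] [0.674 0.232 0.006] [0.786 0.343 0.06 ]
scene flat_tin 0.16 [247. 193. 329. 386.] [ 0.657 -0.022  0.065] [ 0.548 -0.087  0.003] [0.748 0.033 0.315]
scene coaster 0.75 [300. 226. 339. 265.]
[... 1418 characters left out ...]
'time': 1.0, 'q': array([-1.31353960e+00,  5.27483627e-01,  1.43269496e+00,  1.45682526e-05,
        1.18139694e+00, -1.78496458e-01]), 'joint_velocities': array([ 0.00097622, -0.00051574, -0.00045349, -0.00051767, -0.00057823,
        0.00016974]), 'joint_torque': array([-5.46790725e-04, -4.40021288e+01, -1.76989567e+01,  6.34234026e-02,
        5.05658670e-02, -2.51239993e-05]), 'position': array([ 0.26383512, -0.56656206,  0.29226007]), 'tool_rot': array([9.76359237e-01, 2.16154203e-01, 7.07078029e-06, 8.29206384e-06]), 'ft_force': array([-0.08886661,  0.14838165, -0.49108618]), 'moment': array([-0.01944941, -0.03367226,  0.04669479]), 'grip_force': 0.0, 'grip_width': 0.08700808569839351}
```

Run:
```python
from h import *
a=cv2.imread('pics/scene0.png')[150:450,100:520]; b=cv2.imread('pics/top0.png')[130:360,170:470]
cv2.imwrite('pics/a.png',cv2.resize(a,(798,570))); cv2.imwrite('pics/b.png',cv2.resize(b,(750,575),interpolation=2))
```

```text
(no output)
```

View pics/a.png

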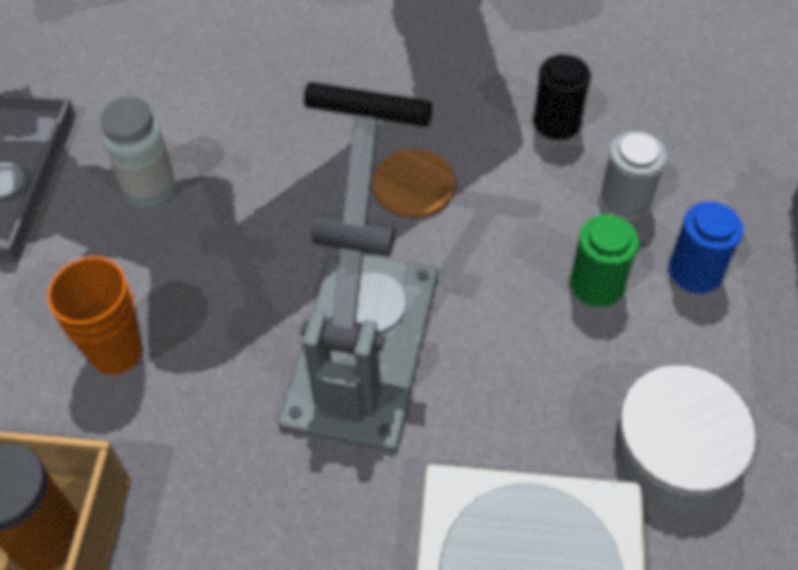

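View pics/b.png

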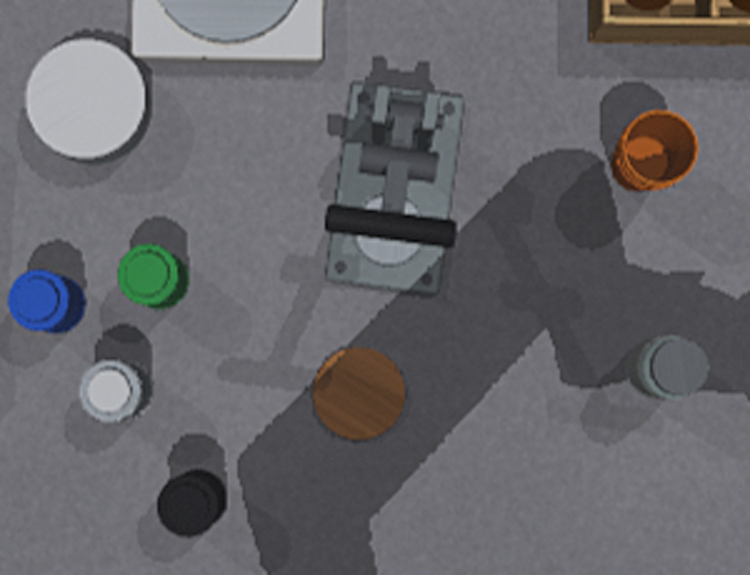

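The steel tin is the grey one at about (110,390) in the second crop, world (0.432, 0.248). Green, blue and black look-alikes stand around it. The press front faces the robot and is slightly yawed, and the jar is on the far side. Next I'll fit these precisely.

```bash
cat >> h.py <<'E'
def circ(p):
    A=np.c_[2*p[:,:2],np.ones(len(p))]; s=np.linalg.lstsq(A,(p[:,:2]**2).sum(1),rcond=None)[0]
    return s[:2],np.sqrt(s[2]+s[0]**2+s[1]**2)
def rot(az,th):  # tool y at azimuth az-90deg, tilted th from down toward az
    a,t=np.radians([az,th]); z=np.array([np.sin(t)*np.cos(a),np.sin(t)*np.sin(a),-np.cos(t)]); y=np.array([np.sin(a),-np.cos(a),0])
    return R.from_matrix(np.c_[np.cross(y,z),y,z])
def plan(G,az,th,n,P0=None,Q0=None,grip=True):
    """rows to bring the grasp point (or TCP) to G in n rows"""
    o=robot.get_obs(); p=np.array(o['position']) if P0 is None else P0; q=R.from_quat(o['tool_rot']) if Q0 is None else Q0
    q1=rot(az,th); p1=np.array(G)-(0.051*q1.as_matrix()[:,2] if grip else 0)
    w=(q.inv()*q1).as_rotvec(); out=[]; c=q
    for i in range(n):
        out.append(np.r_[c.inv().apply((p1-p)/n)*1000,np.degrees(w)/n]); c=c*R.from_rotvec(w/n)
    print('from',np.round(p,4),'to',np.round(p1,4),'yrot total',np.round(np.degrees(w),1))
    for r in out: print(' '.join('%.1f'%x for x in r))
    return p1,q1
E
python3 - <<'E'
from h import *
for n in('top','scene'):
    c=cam(n); P=pts(c,np.ones((480,640),bool)); C=c['image'][c['depth']>0].astype(float)
    # tins
    for nm,x,y in(('steel',.432,.248),('green',.546,.215),('black',.322,.17),('blue',.52,.31)):
        m=(np.hypot(P[:,0]-x,P[:,1]-y)<.055)&(P[:,2]>.08); p=P[m]
        if len(p)>10:
            lo,hi=np.percentile(p[:,:2],[1,99],0); print(n,nm,len(p),'bbox mid',np.round((lo+hi)/2,4),np.round(hi-lo,3),'zmax',p[:,2].max())
    near=np.hypot(P[:,0]-.63,P[:,1]+.025)<.2
    g=near&(P[:,2]>.26)&(C.max(1)<60); p=P[g]
    mu=p.mean(0); u,s,vt=np.linalg.svd(p-mu,full_matrices=False)
    e=(p-mu)@vt[0]; print('grip',len(p),'mid',np.round(mu+vt[0]*(np.percentile(e,1)+np.percentile(e,99))/2,4),vt[0],np.ptp(np.percentile(e,[1,99])))
    b=near&(P[:,2]>.015)&(P[:,2]<.028)&(C.min(1)>130); p=P[b]; print('bed',len(p),np.round(p.mean(0),4),np.percentile(p[:,:2],[1,99],0).round(4).tolist())
    b=near&(P[:,2]>.009)&(P[:,2]<.028); p=P[b].astype(np.float32)
    print('base',cv2.minAreaRect(p[:,:2]*1000),np.median(p[:,2]))
E
```

```text
top steel 486 bbox mid [0.4309 0.2508] [0.056 0.057] zmax 0.10720919936830042
top green 485 bbox mid [0.5468 0.216 ] [0.057 0.057] zmax 0.10735683023188403
top black 494 bbox mid [0.3205 0.1712] [0.056 0.058] zmax 0.10640808660919808
top blue 479 bbox mid [0.5183 0.3235] [0.057 0.057] zmax 0.11010818611636224
grip 544 mid [ 0.5741 -0.0179  0.3157] [-0.11798411 -0.99301426  0.00156051] 0.106058634184161
bed 174 [ 0.5936 -0.0157  0.0214] [[0.568, -0.0475], [0.778, 0.0956]]
base ((627.9911499023438, -22.655487060546875), (381.8863525390625, 388.18841552734375), 25.27553367614746) 0.014871988
scene steel 586 bbox mid [0.4318 0.2501] [0.058 0.057] zmax 0.10034408926130303
scene green 693 bbox mid [0.5474 0.2161] [0.058 0.057] zmax 0.10101454602709203
scene black 481 bbox mid [0.3239 0.1712] [0.052 0.057] zmax 0.09995058565506974
scene blue 677 bbox mid [0.5209 0.3231] [0.058 0.056] zmax 0.10238204757622694
grip 870 mid [ 0.5815 -0.0178  0.3111] [ 0.11097705  0.99375524 -0.01160271] 0.10572401345724208
bed 652 [ 0.6039 -0.0145  0.0184] [[0.5592, -0.0778], [0.7803, 0.0497]]
base ((624.16748046875, -22.154258728027344), (387.89117431640625, 160.05299377441406), 2.493591785430908) 0.01305728
```

Run:
```python
from h import *
T=np.array([.4315,.2503,.065])
p,q=plan([.43,-.1,.30],25,0,10,grip=False)
z=rot(30,35).as_matrix()[:,2]
p,q=plan(T-.09*z,30,35,10,p,q)
```

```text
from [ 0.2638 -0.5665  0.2923] to [ 0.43 -0.1   0.3 ] yrot total [-0.  0. -0.]
34.8 -35.3 -0.8 -0.0 0.0 -0.0
34.8 -35.3 -0.8 -0.0 0.0 -0.0
34.8 -35.3 -0.8 -0.0 0.0 -0.0
34.8 -35.3 -0.8 -0.0 0.0 -0.0
34.8 -35.3 -0.8 -0.0 0.0 -0.0
34.8 -35.3 -0.8 -0.0 0.0 -0.0
34.8 -35.3 -0.8 -0.0 0.0 -0.0
34.8 -35.3 -0.8 -0.0 0.0 -0.0
34.8 -35.3 -0.8 -0.0 0.0 -0.0
34.8 -35.3 -0.8 -0.0 0.0 -0.0
from [ 0.43 -0.1   0.3 ] to [0.3615 0.2099 0.1805] yrot total [ 1.5 35.  -4.8]
6.9 -31.0 11.9 0.2 3.5 -0.5
6.4 -30.9 12.4 0.2 3.5 -0.5
5.9 -30.8 12.9 0.2 3.5 -0.5
5.3 -30.7 13.3 0.2 3.5 -0.5
4.8 -30.6 13.7 0.2 3.5 -0.5
4.2 -30.6 14.1 0.2 3.5 -0.5
3.6 -30.5 14.4 0.2 3.5 -0.5
3.0 -30.4 14.7 0.2 3.5 -0.5
2.3 -30.4 14.9 0.2 3.5 -0.5
1.6 -30.3 15.1 0.2 3.5 -0.5
```

>>> send_rows(deltas="35 -35 -1 0 0 0 1;35 -35 -1 0 0 0 1;35 -35 -1 0 0 0 1;35 -35 -1 0 0 0 1;35 -35 -1 0 0 0 1;35 -35 -1 0 0 0 1;35 -35 -1 0 0 0 1;35 -35 -1 0 0 0 1;35 -35 -1 0 0 0 1;35 -35 -1 0 0 0 1")

```text
time: 2.35
position: [0.4339, -0.1001, 0.3026]
tool_rot: [0.976, 0.216, 0.0, 0.0]
ft_force: [0.5, -0.6, -0.6]
grip_width: 0.0873
grip_force: 0.0
```

>>> send_rows(deltas="7 -31 12 0.2 3.5 -0.5 1;6.5 -31 12.5 0.2 3.5 -0.5 1;6 -31 13 0.2 3.5 -0.5 1;5.5 -31 13 0.2 3.5 -0.5 1;5 -31 13.5 0.2 3.5 -0.5 1;4 -30.5 14 0.2 3.5 -0.5 1;3.5 -30.5 14.5 0.2 3.5 -0.5 1;3 -30.5 14.5 0.2 3.5 -0.5 1;2.5 -30.5 15 0.2 3.5 -0.5 1;1.5 -30.5 15 0.2 3.5 -0.5 1")

```text
time: 3.6
position: [0.3785, 0.167, 0.206]
tool_rot: [0.932, 0.248, 0.25, -0.086]
ft_force: [0.8, 0.4, -0.5]
grip_width: 0.087
grip_force: 0.0
```

Run:
```python
from h import *
o=robot.get_obs();print(o['q'],o['position'],R.from_quat(o['tool_rot']).as_matrix()[:,2])
c=cam('wrist');save(c,'w1.png')
T=np.array([.4315,.2503,.065])
P=pts(c,np.ones((480,640),bool))
m=(np.hypot(P[:,0]-T[0],P[:,1]-T[1])<.045)&(P[:,2]>.075)
p=P[m];print(len(p))
if len(p)>20:
    lo,hi=np.percentile(p[:,:2],[1,99],0);print((lo+hi)/2,hi-lo,p[:,2].max()); l=p[p[:,2]>.094];print('lid',len(l),circ(l),(l.min(0)+l.max(0))/2,np.ptp(l,0))
plan(T,30,35,6)
```

```text
[-0.03985909  0.40523679  2.34823414  1.75331102  0.31103417 -0.68179525] [0.37845726 0.16700663 0.20603104] [ 0.42337359  0.28431509 -0.86018587]
5180
[0.42927551 0.24998088] [0.05709962 0.05668748] 0.1577156761733562
lid 2562 (array([0.42659109, 0.24911468]), np.float64(0.015797762347998047)) [0.41990087 0.2499911  0.1259302 ] [0.06172399 0.04330451 0.06357095]
from [0.3771 0.168  0.2054] to [0.4062 0.2357 0.1068] yrot total [-2.1  4.5 -0.9]
0.0 -6.6 19.4 -0.3 0.7 -0.1
-0.2 -6.7 19.4 -0.3 0.7 -0.1
-0.4 -6.9 19.3 -0.3 0.7 -0.1
-0.7 -7.0 19.3 -0.3 0.7 -0.1
-0.9 -7.1 19.2 -0.3 0.7 -0.1
-1.1 -7.2 19.2 -0.3 0.7 -0.1
```

View pics/w1.png

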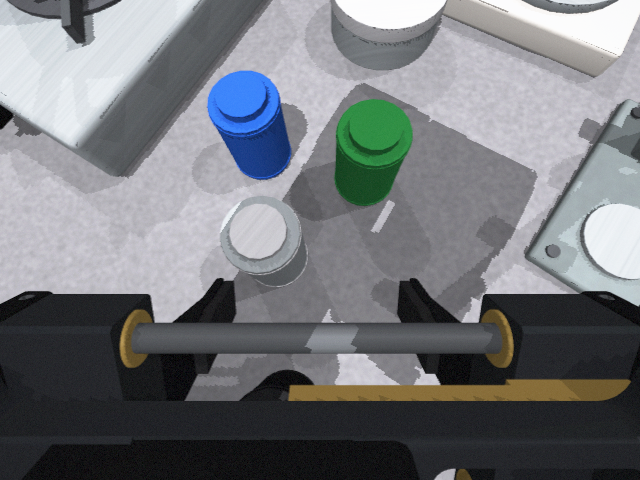

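The wrist view shows the steel tin at (260,235) and the fingers below it. The tool lags to one side, so I'll align laterally first and then approach.

Run:
```python
from h import *
T=np.array([.4307,.2503,.066])
z=rot(30,33).as_matrix()[:,2]
p,q=plan(T-.065*z,30,33,5)
```

```text
from [0.3771 0.168  0.2054] to [0.376  0.2187 0.1633] yrot total [-2.1  2.5 -0.8]
-0.2 -8.5 10.1 -0.4 0.5 -0.2
-0.3 -8.6 10.0 -0.4 0.5 -0.2
-0.3 -8.7 9.9 -0.4 0.5 -0.2
-0.4 -8.7 9.9 -0.4 0.5 -0.2
-0.4 -8.8 9.8 -0.4 0.5 -0.2
```

>>> send_rows(deltas="0 -8.5 10 -0.4 0.5 -0.2 1;-0.3 -8.5 10 -0.4 0.5 -0.2 1;-0.3 -8.7 10 -0.4 0.5 -0.2 1;-0.4 -8.7 10 -0.4 0.5 -0.2 1;-0.4 -8.8 10 -0.4 0.5 -0.2 1;0 0 0 0 0 0 1")

```text
time: 4.4
position: [0.3774, 0.2178, 0.1631]
tool_rot: [0.926, 0.25, 0.274, -0.074]
ft_force: [0.3, -0.5, 0.9]
grip_width: 0.0871
grip_force: 0.0
```

Run:
```python
from h import *
o=robot.get_obs();print(o['q'],o['position'],R.from_quat(o['tool_rot']).as_matrix()[:,2])
T=np.array([.4307,.2503,.066])
z=rot(30,33).as_matrix()[:,2]
plan(T-.065*z,30,33,4)
plan(T,30,33,6)
```

```text
[ 0.15262527  0.57508004  2.3641014   2.59556708  0.39274517 -1.37882694] [0.3773923  0.21776481 0.16311555] [ 0.47002437  0.27338504 -0.8392483 ]
from [0.3774 0.2178 0.1631] to [0.376  0.2187 0.1633] yrot total [-0.1  0.1  0.2]
-0.1 -0.4 -0.1 -0.0 0.0 0.1
-0.1 -0.4 -0.1 -0.0 0.0 0.1
-0.1 -0.4 -0.1 -0.0 0.0 0.1
-0.1 -0.4 -0.1 -0.0 0.0 0.1
from [0.3774 0.2178 0.1631] to [0.4066 0.2364 0.1088] yrot total [-0.1  0.1  0.2]
-0.1 -0.2 10.7 -0.0 0.0 0.0
-0.1 -0.2 10.7 -0.0 0.0 0.0
-0.1 -0.2 10.7 -0.0 0.0 0.0
-0.1 -0.2 10.7 -0.0 0.0 0.0
-0.1 -0.2 10.7 -0.0 0.0 0.0
-0.1 -0.3 10.7 -0.0 0.0 0.0
```

>>> send_rows(deltas="0 -1 11 0 0 0 1;0 -0.5 11 0 0 0 1;0 0 11 0 0 0 1;0 0 11 0 0 0 1;0 0 10 0 0 0 1;0 0 10 0 0 0 1;0 0 0 0 0 0 1;0 0 0 0 0 0 1")

```text
time: 5.4
position: [0.4063, 0.2359, 0.1097]
tool_rot: [0.926, 0.25, 0.274, -0.073]
ft_force: [-0.1, 0.1, -0.5]
grip_width: 0.0869
grip_force: 0.0
```

Run:
```python
from h import *
o=robot.get_obs();print(o['q'],o['position'],R.from_quat(o['tool_rot']).as_matrix()[:,2],o['ft_force'])
plan([.4307,.2503,.066],30,33,1)
c=cam('scene')
cv2.imwrite('pics/s2.png',cv2.resize(c['image'][150:300,350:520,::-1],(680,600)))
```

```text
[ 0.19584469  0.73851218  2.2988257   2.74973515  0.47731185 -1.50034385] [0.40631833 0.23594115 0.10970398] [ 0.4707214   0.27224941 -0.8392268 ] [-0.07804043  0.09709026 -0.53410346]
from [0.4063 0.2359 0.1097] to [0.4066 0.2364 0.1088] yrot total [-0.   0.1  0.2]
-0.1 -0.2 1.1 -0.0 0.1 0.2
```

View pics/s2.png

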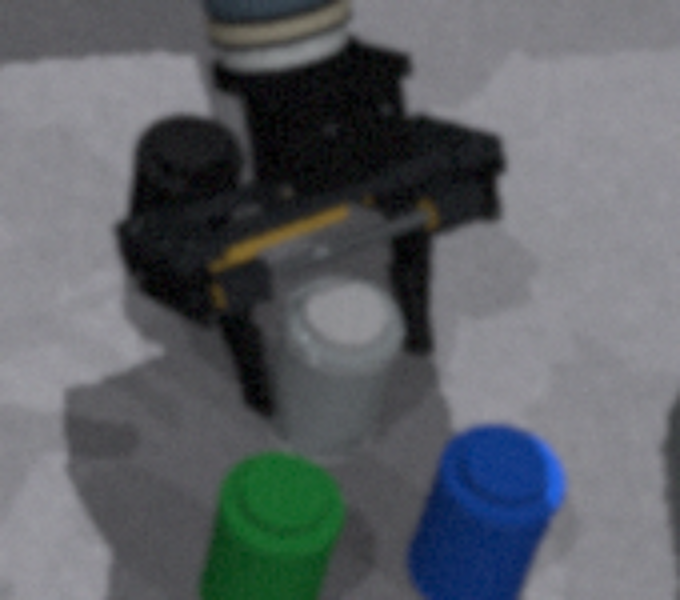

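The steel tin (345,370) sits upright between the fingers, clear of the neighbours. Closing and lifting.

>>> send_rows(deltas="0 0 0 0 0 0 0;0 0 0 0 0 0 0;0 0 0 0 0 0 0;0 0 0 0 0 0 0;0 0 0 0 0 0 0;0 0 0 0 0 0 0;5 0 -8 0 0 0 0;5.5 0 -8.5 0 0 0 0;5.5 0 -8.5 0 0 0 0;5.5 0 -8.5 0 0 0 0", newtons=30)

```text
time: 6.7
position: [0.4062, 0.2355, 0.1502]
tool_rot: [0.926, 0.249, 0.274, -0.073]
ft_force: [-0.8, 0.1, -3.6]
grip_width: 0.0595
grip_force: 30.0
```

```bash
cat > m.py <<'E'
# wide search of bed centre & press yaw
from h import *
def press(n):
    c=cam(n); P=pts(c,np.ones((480,640),bool)); 
    r=sorted(robot.cut_out(n,'press_bed'),key=lambda r:-r['p'])
    m=r[0]['region'] if r else None
    v,u=np.nonzero((c['depth']>0)); C=c['image'][v,u].astype(int)
    g=(np.hypot(P[:,0]-.60,P[:,1]+.02)<.055)&(abs(P[:,2]-.02)<.012)&(C.min(1)>120)
    p=P[g]
    print(n,len(p))
    if len(p)>20:
        (h),rr=cv2.minEnclosingCircle((p[:,:2]*1000).astype(np.float32)); print('enc',h,rr,'med',np.median(p,0))
if __name__=='__main__':
    for n in('top','scene','wrist'): press(n)
E
python3 m.py
python3 - <<'E'
from h import *
o=robot.get_obs();print(o['q'],o['position'],o['ft_force'],o['grip_width'],o['grip_force'])
E
```

```text
top 198
enc (601.044677734375, -21.236284255981445) 34.979278564453125 med [ 0.58136943 -0.01832416  0.02092746]
scene 1283
enc (599.922119140625, -19.992849349975586) 54.96858596801758 med [ 0.59641215 -0.00470573  0.01497337]
wrist 0
[ 0.19555781  0.61353348  2.28262257  2.60624243  0.35042608 -1.34384366] [0.40631027 0.23573409 0.14939118] [ 0.2739572  -0.20344866 -3.64882949] 0.059331511269671164 29.98895636470479
```

Run:
```python
from h import *
o=robot.get_obs(); c=cam('wrist'); cp=-c['R'].T@c['t']
print('cam in tool',R.from_quat(o['tool_rot']).inv().apply(cp-o['position']))
B=np.array([.602,-.021]); ux=np.array([np.cos(np.radians(-6.6)),np.sin(np.radians(-6.6))])
g=np.r_[B-.13*ux,.135]; print(g)
plan(g,-6.6,32.9,10)
```

```text
cam in tool [ 0.07973008 -0.0003356  -0.09308297]
[ 0.47286154 -0.00605817  0.135     ]
from [0.4063 0.2358 0.1493] to [ 0.4453 -0.0029  0.1778] yrot total [-19.9  -0.   30.9]
-5.7 22.6 -7.0 -2.0 -0.0 3.1
-4.5 23.1 -6.3 -2.0 -0.0 3.1
-3.2 23.5 -5.4 -2.0 -0.0 3.1
-1.9 23.8 -4.6 -2.0 -0.0 3.1
-0.6 24.0 -3.8 -2.0 -0.0 3.1
0.7 24.2 -2.9 -2.0 -0.0 3.1
2.0 24.2 -2.1 -2.0 -0.0 3.1
3.3 24.1 -1.3 -2.0 -0.0 3.1
4.6 23.9 -0.4 -2.0 -0.0 3.1
5.8 23.6 0.4 -2.0 -0.0 3.1
```

>>> send_rows(deltas="-5.7 22.6 -7 -2 0 3.1 0;-4.5 23 -6.3 -2 0 3.1 0;-3.2 23.5 -5.4 -2 0 3.1 0;-2 24 -4.6 -2 0 3.1 0;-0.6 24 -3.8 -2 0 3.1 0;0.7 24 -3 -2 0 3.1 0;2 24 -2 -2 0 3.1 0;3.3 24 -1.3 -2 0 3.1 0;4.6 24 -0.4 -2 0 3.1 0;5.8 23.5 0.4 -2 0 3.1 0")

```text
time: 8.3
position: [0.4451, -0.0031, 0.1776]
tool_rot: [0.957, -0.057, 0.283, 0.017]
ft_force: [0.5, -0.3, -3.5]
grip_width: 0.0594
grip_force: 30.0
```

Run:
```python
from h import *
o=robot.get_obs();print(o['q'],o['position'],R.from_quat(o['tool_rot']).as_matrix().round(3),o['ft_force'],o['grip_width'])
c=cam('wrist');save(c,'w3.png')
P=pts(c,np.ones((480,640),bool)); v,u=np.nonzero(c['depth']>0); C=c['image'][v,u].astype(int)
g=(np.hypot(P[:,0]-.60,P[:,1]+.02)<.06)&(abs(P[:,2]-.02)<.005); p=P[g]; print(len(p))
if len(p): print(cv2.minEnclosingCircle((p[:,:2]*1000).astype(np.float32)))
```

```text
[-0.31830728  0.52345695  2.32451806  2.75866162  0.29189485 -1.36965598] [ 0.44505032 -0.00308826  0.17759268] [[ 0.833 -0.12   0.54 ]
 [-0.101 -0.993 -0.065]
 [ 0.543 -0.    -0.839]] [ 0.48791929 -0.34931594 -3.51300397] 0.059438402387475504
7911
((600.0046997070312, -20.025718688964844), 59.982032775878906)
```

View pics/w3.png

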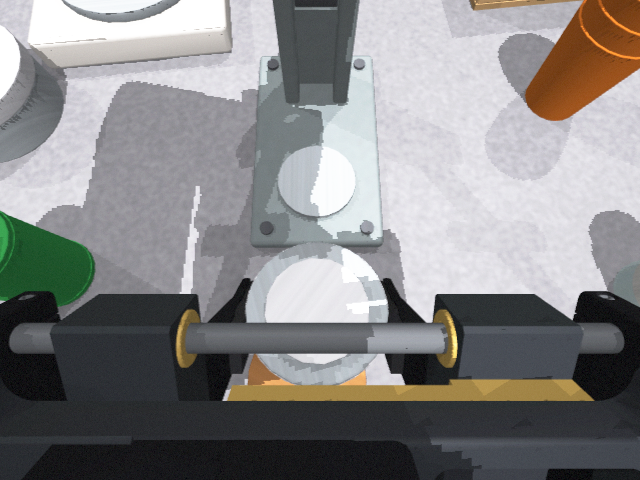

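The wrist view shows the bed as an ellipse of columns 277–356, rows 146–216. The plate's front corners are at (250,246) and (383,243). The tin is held upright at (317,310). I'll deproject these edges to get the bed centre and the press yaw.

Run:
```python
from h import *
c=cam('wrist')
def dp(u,v,z):
    d=c['R'].T@np.array([(u-c['cx'])/c['f'],(v-c['cy'])/c['f'],1]); o=-c['R'].T@c['t']; return (o+d*(z-o[2])/d[2])[:2]
im=c['image'].astype(int); s=im.max(2)-im.min(2)
reg=np.zeros((480,640),bool); reg[135:230,265:368]=1
m=(reg&(im[:,:,1]-im[:,:,0]<6)).astype(np.uint8)
n,l,st,ce=cv2.connectedComponentsWithStats(cv2.morphologyEx(m,cv2.MORPH_OPEN,np.ones((3,3))))
k=1+np.argmax(st[1:,4]); print(st[k]); 
ct=max(cv2.findContours((l==k).astype(np.uint8),0,1)[0],key=len)[:,0]
h=cv2.convexHull(ct)[:,0]
p=np.array([dp(u,v,.02) for u,v in h]); print('hull',circ(p), cv2.minEnclosingCircle((p*1000).astype(np.float32)))
p=np.array([dp(*e,.02) for e in((277,181),(356.5,181),(316.5,145.5),(316.5,216.5))]); print('hand',circ(p))
a,b=dp(251,240,.014),dp(383,239,.014); print('front',a,b,np.linalg.norm(a-b),np.degrees(np.arctan2(*(b-a)[::-1]))+90)
A,Bb=dp(262,57,.014),dp(373,57,.014); print('back',A,Bb,np.linalg.norm(A-Bb)); d=(A+Bb)/2-(a+b)/2;print('axis',np.degrees(np.arctan2(d[1],d[0])),(a+b)/2)
# lid / tin centre
P=pts(c,np.ones((480,640),bool)); z=P[:,2]; g=(np.hypot(P[:,0]-.473,P[:,1]+.006)<.04)&(z>.125)&(z<.18); q=P[g]; print('tin',len(q),np.percentile(q,[1,50,99],0).round(4).tolist())
```

```text
[ 309  150   44   70 2058]
hull (array([ 0.6002781 , -0.02935724]), np.float64(0.029807532565212555)) ((599.7708740234375, -28.693714141845703), 35.18433380126953)
hand (array([ 0.60391417, -0.02466515]), np.float64(0.03644569080070957))
front [0.55524949 0.04057075] [ 0.5417261  -0.07669368] 0.11804163168586725 -6.578510501774531
back [0.75757666 0.01513369] [ 0.74308998 -0.1023654 ] 0.11838876409809389
axis -7.215470221349602 [ 0.54848779 -0.01806146]
tin 14538 [[0.4468, -0.0439, 0.1375], [0.4767, -0.0072, 0.1598], [0.5019, 0.0298, 0.1742]]
```

Run:
```python
from h import *
p,q=plan([.603,-.0232,.100],-6.8,32.9,8)
plan([.603,-.0232,.0865],-6.8,32.9,4,p,q)
```

```text
from [ 0.4463 -0.0039  0.178 ] to [ 0.5755 -0.0199  0.1428] yrot total [ 0.1 -0.2 -0.1]
11.2 0.0 12.6 0.0 -0.0 -0.0
11.2 0.0 12.6 0.0 -0.0 -0.0
11.2 0.1 12.6 0.0 -0.0 -0.0
11.2 0.1 12.6 0.0 -0.0 -0.0
11.3 0.1 12.5 0.0 -0.0 -0.0
11.3 0.1 12.5 0.0 -0.0 -0.0
11.3 0.1 12.5 0.0 -0.0 -0.0
11.3 0.1 12.5 0.0 -0.0 -0.0
from [ 0.5755 -0.0199  0.1428] to [ 0.5755 -0.0199  0.1293] yrot total [0. 0. 0.]
-1.8 0.0 2.8 0.0 0.0 0.0
-1.8 0.0 2.8 0.0 0.0 0.0
-1.8 0.0 2.8 0.0 0.0 0.0
-1.8 0.0 2.8 0.0 0.0 0.0
```

>>> send_rows(deltas="11 0 12.5 0 0 0 0;11 0 12.5 0 0 0 0;11 0 12.5 0 0 0 0;11 0 12.5 0 0 0 0;11.3 0 12.5 0 0 0 0;11.3 0 12.5 0 0 0 0;11.3 0 12.5 0 0 0 0;11.3 0 12.5 0 0 0 0;0 0 0 0 0 0 0;0 0 0 0 0 0 0")

```text
time: 9.65
position: [0.573, -0.0169, 0.1422]
tool_rot: [0.957, -0.056, 0.283, 0.016]
ft_force: [-0.6, -0.1, -4.0]
grip_width: 0.0595
grip_force: 30.0
```

Run:
```python
from h import *
o=robot.get_obs();print(o['q'],o['ft_force'],o['moment'])
plan([.603,-.0232,.0868],-6.8,32.9,4)
```

```text
[-0.2562009   0.65294983  2.02150286  2.50447534  0.12729712 -1.05470168] [-0.61893696 -0.08026937 -3.99990803] [ 0.1166896   0.70631409 -0.04616604]
from [ 0.573  -0.0169  0.1422] to [ 0.5755 -0.0199  0.1296] yrot total [-0.1  0.   0.1]
-1.1 0.7 3.0 -0.0 0.0 0.0
-1.1 0.7 3.0 -0.0 0.0 0.0
-1.1 0.7 3.0 -0.0 0.0 0.0
-1.1 0.7 3.0 -0.0 0.0 0.0
```

>>> send_rows(deltas="2 3 0 0 0 0 0;-1.5 0 3 0 0 0 0;-1.5 0 3 0 0 0 0;-1.7 0 3 0 0 0 0;-1 0 1.5 0 0 0 0;0 0 0 0 0 0 0;0 0 0 0 0 0 0")

```text
time: 10.52
position: [0.5759, -0.0207, 0.1319]
tool_rot: [0.957, -0.056, 0.284, 0.017]
ft_force: [0.2, -0.0, -3.2]
grip_width: 0.0593
grip_force: 30.0
```

Run:
```python
from h import *
o=robot.get_obs();print(o['q'],o['ft_force'],o['moment'])
plan([.603,-.0232,.0868],-6.8,32.9,2)
c=cam('scene');a=c['image'][180:400,220:360,::-1]; cv2.imwrite('pics/s4.png',cv2.resize(a,(380,598)))
```

```text
[-0.26288181  0.67771441  2.01848242  2.57728576  0.14849244 -1.13371962] [ 0.23210824 -0.04844989 -3.20806355] [0.13755702 0.62925931 0.00632579]
from [ 0.5759 -0.0207  0.1319] to [ 0.5755 -0.0199  0.1296] yrot total [-0.  -0.1  0.1]
-0.8 -0.4 0.8 -0.0 -0.1 0.0
-0.8 -0.4 0.8 -0.0 -0.1 0.0
```

View pics/s4.png

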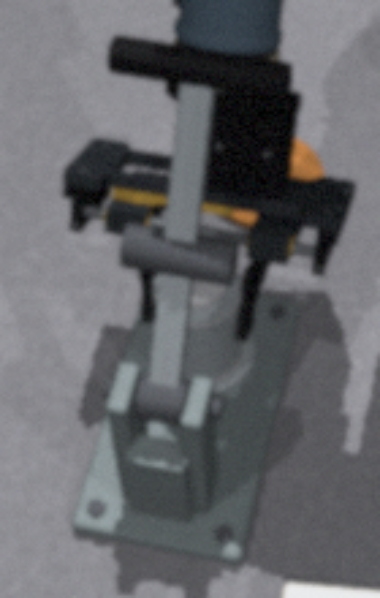

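The tin is over the bed under the lever, with the gripper clear of the grip bar. Touching down.

>>> send_rows(deltas="-0.8 -0.4 0.8 0 0 0 0;-0.6 0 1 0 0 0 0;-0.3 0 0.6 0 0 0 0;0 0 0 0 0 0 0")

```text
time: 11.08
position: [0.5759, -0.0202, 0.13]
tool_rot: [0.957, -0.056, 0.285, 0.017]
ft_force: [-2.8, 0.6, 4.7]
grip_width: 0.0593
grip_force: 30.0
```

>>> send_rows(deltas="0 0 0 0 0 0 0.8;0 0 0 0 0 0 1;0 0 0 0 0 0 1;0 0 -5 0 0 0 1;0 0 -10 0 0 0 1;-2 0 -15 0 0 0 1;-2 0 -15 0 0 0 1;-4 0 -20 0 0 0 1;-5 0 -20 0 0 0 1;-5 0 -20 0 0 0 1")

```text
time: 12.32
position: [0.5034, -0.0117, 0.2078]
tool_rot: [0.957, -0.056, 0.284, 0.017]
ft_force: [0.2, -0.5, 0.1]
grip_width: 0.087
grip_force: 0.0
```

Run:
```python
from h import *
o=robot.get_obs();print(o['q'],o['position'],o['ft_force'],o['grip_width'])
c=cam('wrist');save(c,'w5.png')
def dp(u,v,z):
    d=c['R'].T@np.array([(u-c['cx'])/c['f'],(v-c['cy'])/c['f'],1]); k=-c['R'].T@c['t']; return k+d*(z-k[2])/d[2]
P=pts(c,np.ones((480,640),bool)); g=(np.hypot(P[:,0]-.603,P[:,1]+.0232)<.05)&(abs(P[:,2]-.112)<.012); q=P[g]
print(len(q),np.percentile(q,[1,50,99],0).round(4).tolist(),cv2.minEnclosingCircle((q[:,:2]*1000).astype(np.float32)))
```

```text
[-0.29109126  0.45882887  2.15508753  1.98370774  0.10324159 -0.56073737] [ 0.50339613 -0.01171102  0.20781146] [ 0.24094371 -0.50625269  0.09651959] 0.08704451498285302
5539 [[0.5742, -0.0509, 0.1056], [0.5994, -0.0226, 0.1138], [0.6308, 0.0051, 0.1188]] ((603.6159057617188, -23.058143615722656), 30.606040954589844)
```

View pics/w5.png

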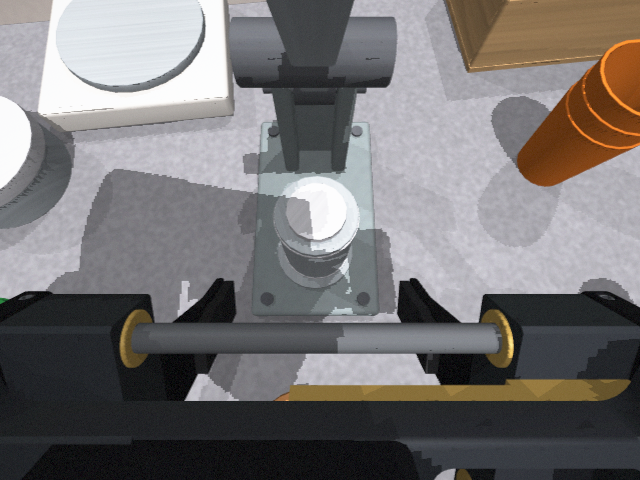

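The tin stands upright on the bed centre at (0.6036, −0.0231), measured radius 30.6 mm. Next: close the gripper, point it down, and go above the lever grip.

Run:
```python
from h import *
p,q=plan([.44,-.004,.32],25,0,8,grip=False)
p,q=plan([.50,-.011,.41],83.2,0,8,p,q,grip=False)
```

```text
from [ 0.5016 -0.0112  0.2088] to [ 0.44  -0.004  0.32 ] yrot total [  9.1 -32.1 -30.8]
1.1 0.0 -15.9 1.1 -4.0 -3.9
-0.0 -0.3 -15.9 1.1 -4.0 -3.9
-1.1 -0.6 -15.9 1.1 -4.0 -3.9
-2.2 -1.1 -15.7 1.1 -4.0 -3.9
-3.2 -1.5 -15.5 1.1 -4.0 -3.9
-4.1 -2.1 -15.2 1.1 -4.0 -3.9
-5.0 -2.7 -14.9 1.1 -4.0 -3.9
-5.9 -3.4 -14.4 1.1 -4.0 -3.9
from [ 0.44  -0.004  0.32 ] to [ 0.5   -0.011  0.41 ] yrot total [  0.    0.  -58.2]
6.4 4.0 -11.2 0.0 0.0 -7.3
5.9 4.7 -11.2 0.0 0.0 -7.3
5.2 5.5 -11.2 0.0 0.0 -7.3
4.5 6.1 -11.2 0.0 0.0 -7.3
3.7 6.6 -11.2 0.0 0.0 -7.3
2.8 7.0 -11.2 0.0 0.0 -7.3
1.9 7.3 -11.2 0.0 0.0 -7.3
1.0 7.5 -11.2 0.0 0.0 -7.3
```

>>> send_rows(deltas="1 0 -16 1.1 -4 -3.9 0;0 -0.3 -16 1.1 -4 -3.9 0;-1 -0.6 -16 1.1 -4 -3.9 0;-2 -1 -16 1.1 -4 -3.9 0;-3 -1.5 -15.5 1.1 -4 -3.9 0;-4 -2 -15 1.1 -4 -3.9 0;-5 -2.7 -15 1.1 -4 -3.9 0;-6 -3.4 -14.5 1.1 -4 -3.9 0", newtons=40)

```text
time: 13.38
position: [0.4615, 0.0085, 0.275]
tool_rot: [0.982, 0.139, 0.129, -0.014]
ft_force: [0.3, 0.2, 0.5]
grip_width: 0.0149
grip_force: 0.0
```

>>> send_rows(deltas="6.4 4 -11 0 0 -7.3 0;6 4.7 -11 0 0 -7.3 0;5 5.5 -11 0 0 -7.3 0;4.5 6 -11 0 0 -7.3 0;3.7 6.6 -11 0 0 -7.3 0;2.8 7 -11 0 0 -7.3 0;2 7.3 -11 0 0 -7.3 0;1 7.5 -11 0 0 -7.3 0;0 0 0 0 0 0 0")

```text
time: 14.5
position: [0.4968, -0.0138, 0.3738]
tool_rot: [0.79, 0.599, 0.121, 0.052]
ft_force: [-0.3, -0.5, 0.2]
grip_width: 0.0003
grip_force: 0.0
```

```bash
cat >> h.py <<'E'
H=np.array([.6035,-.0232,.125])+.1*np.array([np.cos(np.radians(-6.8)),np.sin(np.radians(-6.8)),0])
UX=np.array([np.cos(np.radians(-6.8)),np.sin(np.radians(-6.8)),0])
def tcp(phi,gap=0):  # TCP (tool down) with fingertips gap above the grip at lever angle phi
    e=np.radians(55)-phi; return H-.22*np.cos(e)*UX+[0,0,.22*np.sin(e)+.012+.070+gap]
E
python3 - <<'E'
from h import *
o=robot.get_obs();print(o['q'],o['ft_force'],o['grip_width'])
p,q=plan(tcp(0,.02),83.2,0,6,grip=False)
plan(tcp(0,.004),83.2,0,3,p,q,grip=False)
E
```

```text
[-0.32176215  0.17557368  1.77676935  0.17030293  0.97157794 -0.12867605] [-0.2838825  -0.51087649  0.16874886] 0.0003347911529851466
from [ 0.4968 -0.0138  0.3738] to [ 0.5775 -0.0201  0.4072] yrot total [13.7 -6.5 -8.8]
3.1 14.1 -2.0 2.3 -1.1 -1.5
2.7 14.1 -2.6 2.3 -1.1 -1.5
2.3 14.0 -3.3 2.3 -1.1 -1.5
1.9 13.9 -3.9 2.3 -1.1 -1.5
1.4 13.8 -4.4 2.3 -1.1 -1.5
1.0 13.7 -5.0 2.3 -1.1 -1.5
from [ 0.5775 -0.0201  0.4072] to [ 0.5775 -0.0201  0.3912] yrot total [0. 0. 0.]
0.0 0.0 5.3 0.0 0.0 0.0
0.0 0.0 5.3 0.0 0.0 0.0
0.0 0.0 5.3 0.0 0.0 0.0
```

Run:
```python
from h import *
p,q=plan([.51,-.012,.42],83.2,0,5,grip=False)
plan(tcp(0,.02),83.2,0,5,p,q,grip=False)
```

```text
from [ 0.4968 -0.0138  0.3738] to [ 0.51  -0.012  0.42 ] yrot total [13.7 -6.5 -8.8]
2.2 4.4 -8.2 2.7 -1.3 -1.8
1.9 4.1 -8.5 2.7 -1.3 -1.8
1.6 3.8 -8.7 2.7 -1.3 -1.8
1.3 3.4 -8.9 2.7 -1.3 -1.8
1.0 3.0 -9.1 2.7 -1.3 -1.8
from [ 0.51  -0.012  0.42 ] to [ 0.5775 -0.0201  0.4072] yrot total [0. 0. 0.]
-0.0 13.6 2.6 0.0 0.0 0.0
-0.0 13.6 2.6 0.0 0.0 0.0
-0.0 13.6 2.6 0.0 0.0 0.0
-0.0 13.6 2.6 0.0 0.0 0.0
-0.0 13.6 2.6 0.0 0.0 0.0
```

>>> send_rows(deltas="2.2 4.4 -8 2.7 -1.3 -1.8 0;2 4 -8.5 2.7 -1.3 -1.8 0;1.6 4 -9 2.7 -1.3 -1.8 0;1.3 3.4 -9 2.7 -1.3 -1.8 0;1 3 -9 2.7 -1.3 -1.8 0;0 13.5 2.5 0 0 0 0;0 13.5 2.5 0 0 0 0;0 13.5 2.5 0 0 0 0;0 13.5 2.5 0 0 0 0;0 13.5 2.5 0 0 0 0")

```text
time: 15.75
position: [0.5775, -0.0198, 0.4066]
tool_rot: [0.747, 0.665, -0.0, 0.001]
ft_force: [-1.0, -1.1, -0.3]
grip_width: 0.0007
grip_force: 0.0
```

Run:
```python
from h import *
o=robot.get_obs();print(o['q'],o['ft_force'],o['grip_width'])
plan(tcp(0,.003),83.2,0,3,grip=False)
c=cam('scene');a=c['image'][130:350,210:370,::-1]; cv2.imwrite('pics/s6.png',cv2.resize(a,(436,600)))
```

```text
[-0.22669355  0.35172581  1.40300722 -0.00204247  1.38519552 -0.11043231] [-0.98350537 -1.11034045 -0.2987521 ] 0.000681371612287023
from [ 0.5775 -0.0198  0.4066] to [ 0.5775 -0.0201  0.3902] yrot total [0.1 0.1 0.2]
-0.1 -0.0 5.5 0.0 0.0 0.1
-0.1 -0.0 5.5 0.0 0.0 0.1
-0.1 0.0 5.5 0.0 0.0 0.1
```

View pics/s6.png

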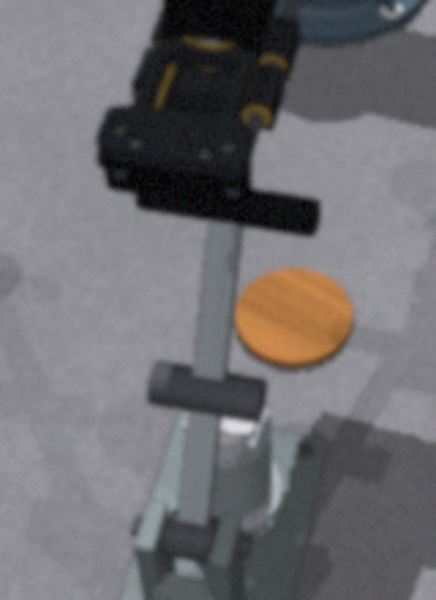

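>>> send_rows(deltas="0 0 6 0 0 0 0;0 0 6 0 0 0 0;0 0 3 0 0 0 0;0 0 2 0 0 0 0;0 0 0 0 0 0 0")

```text
time: 16.42
position: [0.5765, -0.0196, 0.3901]
tool_rot: [0.747, 0.665, -0.0, 0.001]
ft_force: [-0.7, -0.2, -0.2]
grip_width: 0.0003
grip_force: 0.0
```

Run:
```python
from h import *
o=robot.get_obs();print(o['position'],tcp(0))
f=np.arange(0,1.0,.05)
for a in f: d=(tcp(a+.05)-tcp(a))*1000; print('%.2f->%.2f  0 %.1f %.1f'%(a,a+.05,d@UX,-d[2]), tcp(a+.05).round(4))
```

```text
[ 0.57651127 -0.01958854  0.39007548] [ 0.57749739 -0.02009938  0.38721345]
0.00->0.05  0 -8.8 6.5 [ 0.5687 -0.0191  0.3807]
0.05->0.10  0 -8.5 7.0 [ 0.5603 -0.018   0.3737]
0.10->0.15  0 -8.2 7.4 [ 0.5522 -0.0171  0.3663]
0.15->0.20  0 -7.8 7.8 [ 0.5444 -0.0162  0.3586]
0.20->0.25  0 -7.4 8.2 [ 0.5371 -0.0153  0.3504]
0.25->0.30  0 -7.0 8.5 [ 0.5302 -0.0145  0.3419]
0.30->0.35  0 -6.5 8.9 [ 0.5237 -0.0137  0.333 ]
0.35->0.40  0 -6.1 9.2 [ 0.5177 -0.013   0.3238]
0.40->0.45  0 -5.6 9.5 [ 0.5121 -0.0123  0.3144]
0.45->0.50  0 -5.1 9.7 [ 0.507  -0.0117  0.3047]
0.50->0.55  0 -4.6 10.0 [ 0.5024 -0.0111  0.2947]
0.55->0.60  0 -4.1 10.2 [ 0.4983 -0.0107  0.2845]
0.60->0.65  0 -3.6 10.4 [ 0.4948 -0.0102  0.2741]
0.65->0.70  0 -3.1 10.6 [ 0.4917 -0.0099  0.2635]
0.70->0.75  0 -2.6 10.7 [ 0.4891 -0.0096  0.2528]
0.75->0.80  0 -2.0 10.8 [ 0.4871 -0.0093  0.242 ]
0.80->0.85  0 -1.5 10.9 [ 0.4857 -0.0091  0.2311]
0.85->0.90  0 -0.9 11.0 [ 0.4847 -0.009   0.2202]
0.90->0.95  0 -0.4 11.0 [ 0.4844 -0.009   0.2092]
0.95->1.00  0 0.2 11.0 [ 0.4845 -0.009   0.1982]
```

Lower to touch, then start the arc.

>>> send_rows(deltas="0 0.5 2 0 0 0 0;0 -4 4 0 0 0 0;0 -4 4 0 0 0 0;0 -4.5 3.5 0 0 0 0;0 -4 3.5 0 0 0 0;0 0 0 0 0 0 0")

```text
time: 17.18
position: [0.5591, -0.0176, 0.374]
tool_rot: [0.747, 0.665, -0.001, 0.001]
ft_force: [-5.1, 1.0, 8.1]
grip_width: 0.0004
grip_force: 4.1
```

>>> send_rows(deltas="0 -8 7.4 0 0 0 0;0 -8 7.8 0 0 0 0;0 -7.5 8.2 0 0 0 0;0 -7 8.5 0 0 0 0;0 -6.5 9 0 0 0 0;0 0 0 0 0 0 0")

```text
time: 17.92
position: [0.5197, -0.013, 0.3318]
tool_rot: [0.747, 0.665, -0.004, -0.002]
ft_force: [-9.7, -0.2, 10.5]
grip_width: 0.0003
grip_force: 5.1
```

>>> send_rows(deltas="0 -6.5 9.2 0 0 0 0;0 -6 9.5 0 0 0 0;0 -5.5 9.7 0 0 0 0;0 -5 10 0 0 0 0;0 -4.5 10.2 0 0 0 0;0 -4 10.4 0 0 0 0;0 0 0 0 0 0 0")

```text
time: 18.8
position: [0.4902, -0.0095, 0.2725]
tool_rot: [0.747, 0.665, -0.002, -0.001]
ft_force: [-5.8, 1.2, 5.7]
grip_width: 0.0002
grip_force: 3.1
```

Run:
```python
from h import *
from scipy.optimize import brentq
o=robot.get_obs();p=o['position'];print(p,o['ft_force'])
f=brentq(lambda a:tcp(a)[2]-p[2],0,1.05);print('phi by z',f,'x ahead of axis',(p-tcp(f))@UX)
c=cam('scene');a=c['image'][180:370,240:380,::-1]; cv2.imwrite('pics/s7.png',cv2.resize(a,(442,600)))
```

```text
[ 0.49017449 -0.00949033  0.27245339] [-5.79196895  1.24296817  5.69807145]
phi by z 0.6578419229769543 x ahead of axis -0.004113855317400025
```

View pics/s7.png

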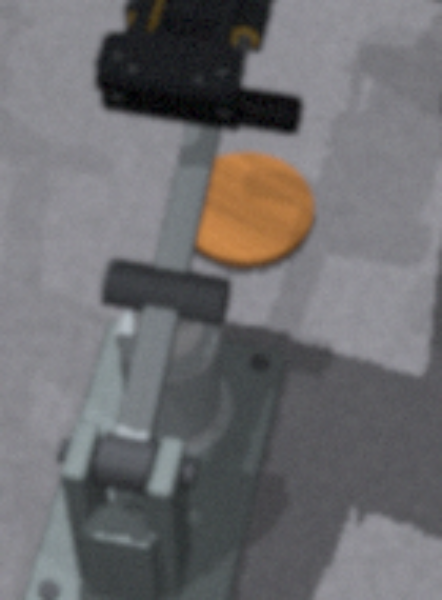

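>>> send_rows(deltas="0 -3 10 0 0 0 0;0 -2 10 0 0 0 0;0 -2 10 0 0 0 0;0 -1.5 8 0 0 0 0;0 0 0 0 0 0 0")

```text
time: 19.48
position: [0.4826, -0.0088, 0.2347]
tool_rot: [0.747, 0.665, -0.002, -0.001]
ft_force: [-4.8, 1.0, 5.8]
grip_width: 0.0008
grip_force: 3.0
```

>>> send_rows(deltas="0 -0.5 2 0 0 0 0;0 -0.5 2 0 0 0 0;0 -0.5 2 0 0 0 0;0 -0.5 2 0 0 0 0;0 -0.5 2 0 0 0 0;0 0 0 0 0 0 0")

```text
time: 20.23
position: [0.4813, -0.0086, 0.2254]
tool_rot: [0.747, 0.665, -0.001, 0.001]
ft_force: [-3.4, 1.4, 5.2]
grip_width: 0.0003
grip_force: 2.9
```

>>> send_rows(deltas="0 -0.3 2 0 0 0 0;0 -0.3 2 0 0 0 0;0 -0.3 2 0 0 0 0;0 0 0 0 0 0 0")

```text
time: 20.72
position: [0.4805, -0.0085, 0.2195]
tool_rot: [0.747, 0.665, -0.001, 0.001]
ft_force: [-3.6, 1.2, 6.5]
grip_width: 0.0006
grip_force: 2.9
```

>>> send_rows(deltas="0 -0.2 1.5 0 0 0 0;0 -0.2 1.5 0 0 0 0;0 -0.2 1.5 0 0 0 0;0 -0.2 1.5 0 0 0 0")

```text
time: 21.22
position: [0.4799, -0.0085, 0.2141]
tool_rot: [0.747, 0.665, -0.0, 0.001]
ft_force: [-4.4, 1.3, 10.4]
grip_width: 0.0003
grip_force: 5.2
```

>>> send_rows(deltas="0 0 1.5 0 0 0 0;0 0 1.5 0 0 0 0;0 0 1 0 0 0 0")

```text
time: 21.6
position: [0.4797, -0.0084, 0.21]
tool_rot: [0.747, 0.665, -0.001, 0.001]
ft_force: [-5.4, 0.8, 10.8]
grip_width: 0.0004
grip_force: 5.3
```

>>> send_rows(deltas="0 0 1 0 0 0 0;0 0 1 0 0 0 0;0 0 1 0 0 0 0;0 0 1 0 0 0 0")

```text
time: 22.1
position: [0.4795, -0.0084, 0.206]
tool_rot: [0.747, 0.665, -0.001, 0.001]
ft_force: [-5.2, 1.3, 10.8]
grip_width: 0.0007
grip_force: 5.3
```

>>> send_rows(deltas="0 0 0.8 0 0 0 0;0 0 0.8 0 0 0 0;0 0 0 0 0 0 0")

```text
time: 22.48
position: [0.4794, -0.0084, 0.2049]
tool_rot: [0.747, 0.665, -0.001, 0.001]
ft_force: [-5.4, 1.4, 14.0]
grip_width: 0.0003
grip_force: 7.2
```

>>> send_rows(deltas="0 0 0.8 0 0 0 0;0 0 0 0 0 0 0")

```text
time: 22.72
position: [0.4794, -0.0084, 0.2047]
tool_rot: [0.747, 0.665, -0.001, 0.001]
ft_force: [-7.3, 2.7, 19.2]
grip_width: 0.0005
grip_force: 9.8
```

Rim contact is reached: the tool stopped moving while the force climbed to 19 N. Now the slow return along the arc, about 0.16 rad/s.

>>> send_rows(deltas="0 0 -1 0 0 0 0;0 0 -1.5 0 0 0 0;0 0.2 -3 0 0 0 0;0 0.3 -4.4 0 0 0 0;0 0.4 -4.4 0 0 0 0;0 0.5 -4.4 0 0 0 0;0 0.6 -4.4 0 0 0 0;0 0.7 -4.4 0 0 0 0;0 0.8 -4.4 0 0 0 0;0 0.9 -4.4 0 0 0 0")

```text
time: 23.98
position: [0.4837, -0.0089, 0.2396]
tool_rot: [0.747, 0.665, -0.001, 0.0]
ft_force: [-3.3, 2.4, 6.0]
grip_width: 0.0003
grip_force: 2.9
```

```bash
cat > r.py <<'E'
from h import *
from scipy.optimize import brentq
o=robot.get_obs();p=o['position']
f=brentq(lambda a:tcp(a)[2]-p[2],-.1,1.05);print('phi by z',f,'x rel axis',(p-tcp(f))@UX,o['ft_force'])
for k in range(20):
    d=(tcp(f-.02)-tcp(f))*1000; f-=.02; print('%.2f: %.1f %.1f'%(f,d@UX+.2,-d[2]),end=' | ')
E
python3 r.py
```

```text
phi by z 0.8113377108393027 x rel axis -0.0030381927671230846 [-3.32687971  2.42239819  6.02116399]
0.79: 0.9 -4.3 | 0.77: 1.0 -4.3 | 0.75: 1.1 -4.3 | 0.73: 1.2 -4.3 | 0.71: 1.2 -4.3 | 0.69: 1.3 -4.3 | 0.67: 1.4 -4.2 | 0.65: 1.5 -4.2 | 0.63: 1.6 -4.2 | 0.61: 1.7 -4.2 | 0.59: 1.7 -4.1 | 0.57: 1.8 -4.1 | 0.55: 1.9 -4.1 | 0.53: 2.0 -4.0 | 0.51: 2.1 -4.0 | 0.49: 2.1 -3.9 | 0.47: 2.2 -3.9 | 0.45: 2.3 -3.9 | 0.43: 2.4 -3.8 | 0.41: 2.5 -3.8 |
```

>>> send_rows(deltas="0 0.9 -4.3 0 0 0 0;0 1 -4.3 0 0 0 0;0 1.1 -4.3 0 0 0 0;0 1.2 -4.3 0 0 0 0;0 1.2 -4.3 0 0 0 0;0 1.3 -4.3 0 0 0 0;0 1.4 -4.2 0 0 0 0;0 1.5 -4.2 0 0 0 0;0 1.6 -4.2 0 0 0 0;0 1.7 -4.2 0 0 0 0")

```text
time: 25.22
position: [0.4969, -0.0104, 0.2824]
tool_rot: [0.747, 0.665, -0.001, 0.001]
ft_force: [-3.8, 1.5, 5.8]
grip_width: 0.0005
grip_force: 2.9
```

>>> send_rows(deltas="0 1.7 -4.1 0 0 0 0;0 1.8 -4.1 0 0 0 0;0 1.9 -4.1 0 0 0 0;0 2 -4 0 0 0 0;0 2.1 -4 0 0 0 0;0 2.1 -3.9 0 0 0 0;0 2.2 -3.9 0 0 0 0;0 2.3 -3.9 0 0 0 0;0 2.4 -3.8 0 0 0 0;0 2.5 -3.8 0 0 0 0")

```text
time: 26.48
position: [0.5184, -0.0129, 0.3224]
tool_rot: [0.747, 0.665, 0.0, 0.002]
ft_force: [-1.8, 1.0, 4.8]
grip_width: 0.0004
grip_force: 2.7
```

```bash
python3 r.py
```

```text
phi by z 0.40779200004173183 x rel axis 0.001595492015394802 [-1.816287    1.0400506   4.79338767]
0.39: 2.5 -3.7 | 0.37: 2.6 -3.7 | 0.35: 2.7 -3.6 | 0.33: 2.8 -3.6 | 0.31: 2.8 -3.5 | 0.29: 2.9 -3.5 | 0.27: 3.0 -3.4 | 0.25: 3.0 -3.4 | 0.23: 3.1 -3.3 | 0.21: 3.2 -3.2 | 0.19: 3.2 -3.2 | 0.17: 3.3 -3.1 | 0.15: 3.4 -3.1 | 0.13: 3.4 -3.0 | 0.11: 3.5 -2.9 | 0.09: 3.5 -2.9 | 0.07: 3.6 -2.8 | 0.05: 3.7 -2.7 | 0.03: 3.7 -2.7 | 0.01: 3.8 -2.6 |
```

>>> send_rows(deltas="0 2.2 -3.7 0 0 0 0;0 2.3 -3.7 0 0 0 0;0 2.4 -3.6 0 0 0 0;0 2.5 -3.6 0 0 0 0;0 2.5 -3.5 0 0 0 0;0 2.6 -3.5 0 0 0 0;0 2.7 -3.4 0 0 0 0;0 2.7 -3.4 0 0 0 0;0 2.8 -3.3 0 0 0 0;0 2.9 -3.2 0 0 0 0")

```text
time: 27.72
position: [0.5438, -0.016, 0.3563]
tool_rot: [0.747, 0.665, -0.0, 0.001]
ft_force: [1.3, -0.5, 2.5]
grip_width: 0.0005
grip_force: 0.8
```

```bash
python3 r.py
```

```text
phi by z 0.21422877393955161 x rel axis 0.0014373111856785818 [ 1.30700872 -0.4595416   2.45643465]
0.19: 3.2 -3.2 | 0.17: 3.3 -3.1 | 0.15: 3.3 -3.1 | 0.13: 3.4 -3.0 | 0.11: 3.5 -3.0 | 0.09: 3.5 -2.9 | 0.07: 3.6 -2.8 | 0.05: 3.6 -2.7 | 0.03: 3.7 -2.7 | 0.01: 3.7 -2.6 | -0.01: 3.8 -2.5 | -0.03: 3.8 -2.5 | -0.05: 3.9 -2.4 | -0.07: 3.9 -2.3 | -0.09: 4.0 -2.2 | -0.11: 4.0 -2.2 | -0.13: 4.1 -2.1 | -0.15: 4.1 -2.0 | -0.17: 4.2 -1.9 | -0.19: 4.2 -1.9 |
```

>>> send_rows(deltas="0 2.4 -2.4 0 0 0 0;0 2.4 -2.4 0 0 0 0;0 2.4 -2.3 0 0 0 0;0 2.5 -2.3 0 0 0 0;0 2.5 -2.2 0 0 0 0;0 2.5 -2.2 0 0 0 0;0 2.6 -2.2 0 0 0 0;0 2.6 -2.1 0 0 0 0;0 2.6 -2.1 0 0 0 0;0 2.7 -2 0 0 0 0")

```text
time: 28.98
position: [0.5687, -0.0187, 0.3784]
tool_rot: [0.747, 0.665, -0.0, 0.001]
ft_force: [0.9, -0.5, 1.1]
grip_width: 0.0004
grip_force: 0.7
```

>>> send_rows(deltas="0 1.8 -1.4 0 0 0 0;0 1.8 -1.4 0 0 0 0;0 1.8 -1.4 0 0 0 0;0 1.8 -1.4 0 0 0 0;0 1.8 -1.3 0 0 0 0;0 1 -1 0 0 0 0;0 0 0 0 0 0 0")

```text
time: 29.85
position: [0.5786, -0.0198, 0.3864]
tool_rot: [0.747, 0.665, -0.0, 0.001]
ft_force: [1.4, -0.1, 1.6]
grip_width: 0.0005
grip_force: 0.6
```

```bash
python3 r.py|head -1
```

```text
phi by z 0.006709027020855489 x rel axis 0.0022942048496595595 [ 1.43286598 -0.11031191  1.64971221]
```

Near the stop; ease off slowly.

>>> send_rows(deltas="0 0.3 -0.5 0 0 0 0;0 0.3 -0.5 0 0 0 0;0 0.2 -0.5 0 0 0 0;0 0 -0.5 0 0 0 0;0 0 -0.5 0 0 0 0;0 0 -0.5 0 0 0 0;0 0 -0.5 0 0 0 0;0 0 -0.5 0 0 0 0;0 0 -0.5 0 0 0 0;0 0 0 0 0 0 0")

```text
time: 31.1
position: [0.5793, -0.02, 0.3908]
tool_rot: [0.747, 0.665, -0.0, 0.001]
ft_force: [-0.7, -0.2, -0.2]
grip_width: 0.0002
grip_force: 0.0
```

>>> send_rows(deltas="0 0 -1 0 0 0 0;0 0 -1 0 0 0 0;0 0 -2 0 0 0 0;0 0 -8 0 0 0 0;0 0 -15 0 0 0 0;0 -20 -15 0 0 0 0;0 -30 -10 0 0 0 0;0 -30 0 0 0 0 0;0 -30 0 0 0 0 0;0 0 0 0 0 0 0")

```text
time: 32.35
position: [0.4686, -0.0067, 0.444]
tool_rot: [0.747, 0.665, 0.0, 0.002]
ft_force: [0.1, -0.5, 1.0]
grip_width: 0.0006
grip_force: 0.0
```

Run:
```python
from h import *
o=robot.get_obs();print(o['position'],o['ft_force'])
c=cam('scene');P=pts(c,np.ones((480,640),bool)); v,u=np.nonzero(c['depth']>0);C=c['image'][v,u]
g=(np.hypot(P[:,0]-.58,P[:,1]+.02)<.08)&(P[:,2]>.27)&(P[:,2]<.33)&(C.max(1)<60);p=P[g];print('grip',len(p),p.mean(0),p[:,2].max())
g=(np.hypot(P[:,0]-.6035,P[:,1]+.023)<.033)&(P[:,2]>.08)&(P[:,2]<.135);p=P[g];print('tin top',len(p),np.percentile(p[:,2],[50,90,99]),p[:,:2].mean(0))
a=c['image'][170:370,230:380,::-1]; cv2.imwrite('pics/s8.png',cv2.resize(a,(450,600)))
```

```text
[ 0.46859318 -0.00669716  0.44404552] [ 0.12253378 -0.54806685  0.99834366]
grip 828 [ 0.58146649 -0.01767632  0.31136157] 0.31824215951242135
tin top 411 [0.1070942  0.11015763 0.1118395 ] [ 0.61855108 -0.01181227]
```

View pics/s8.png

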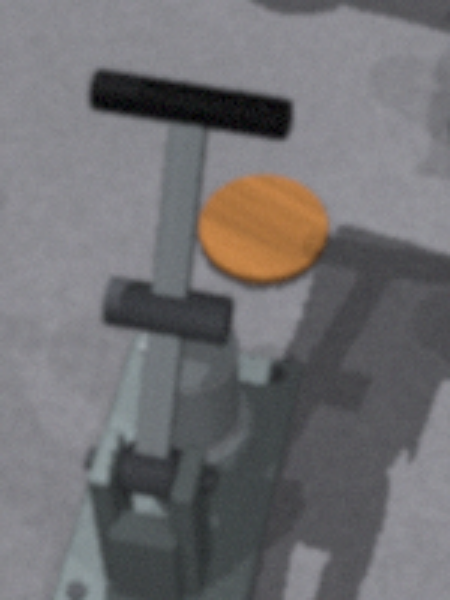

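The lever grip is back at its rest position, and the arm touches nothing. The tin stands on the bed with its top at 0.110–0.112 m (rim is 0.110), so the lid is flush.

```bash
python3 -c "
from rig import robot
print(robot.hand_in())"
```

```text
the job is handed in; nothing more can be done
None
```

The job is handed in: the tin stands upright on the middle of the press bed with its lid flush with the rim, and the lever was eased back up to its stop and let go. It took about 32 s; the hand-in gave no verdict.

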